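Point out the soldering gun's tip and the switch that turns it off

TASK

Show a trainee the two safety points of this bench: from straight above, point with the fingertips at the copper tip of the red soldering gun and stay there for two seconds, about three centimetres above it; then point in the same way at the red switch of the white power strip, stay for two seconds, and finish there, still pointing at the switch. Only point: do not touch, press, move or pick up the gun, the strip, its switch or any loose thing lying round them (tape measure, pliers, tin, try square).

Things in the scene. Friction and masses are not known exactly. Their poses are not given: they have to be found in the camera images.
- gun_tip (a point): the point to show first: top of the front end of the soldering gun's bare copper tip, 23 mm above the bench. The tip is a flat copper loop 22 mm wide that ends here, standing 28 mm out of two thin rods 64 mm long, side by side. Axes as solder_gun
- strip_switch (a point): the point to show second: top middle of the red rocker switch on the power strip, 46 mm above the bench; the rocker is 24 x 12 mm. Axes as power_strip
- solder_gun: red pistol-shaped soldering gun lying flat on its side on the bench, 161 x 242 mm seen from above and 45 mm high; loose, 0.55 kg. Origin: centre of the underside of that outline; z up; the tip points along its +y and ends at x 52, y 121, z 23 mm; the handle goes off to -x. It must not be touched.
- power_strip: white power strip with four sockets on top and a red rocker switch near one end, lying on the bench, 54 x 269 mm and 42 mm high (48 at the switch); loose, 0.35 kg. Origin: centre of its underside; z up; y along its length; the switch is at y -84 mm. It must not be touched.
- power_strip_switch (a joint): the rocker of the power strip's switch: 0 rad as it stands at the start, 0.349 when pressed over to its other side. It must stay as it is
- tape_measure: yellow tape measure, 63 x 83 x 36 mm, lying loose on the bench; origin: centre of its underside. It must not be touched.
- pliers_red: red-handled pliers, 54 x 181 x 12 mm, lying loose; origin: centre of the underside. It must not be touched.
- tin_small: round olive-beige lidded tin, diameter 73 mm, 48 mm high, standing loose; origin: centre of its underside. It must not be touched.
- square: try square with dark wooden stock and steel blade, 170 x 100 x 16 mm, lying loose; origin: centre of the underside of its outline. It must not be touched.

How it is judged:
On the way, in this order (a step that is already met when the one before it is completed fails the run):
1. point at the soldering gun's copper tip from above, without contact, for about two seconds (horizontal distance between the grasp point and gun_tip below 0.025 m and z of the grasp point in the frame of gun_tip between 0.02 and 0.09 m), for 1.5 s.
2. then point at the power strip's red switch from above, without contact, for about two seconds (horizontal distance between the grasp point and strip_switch below 0.025 m and z of the grasp point in the frame of strip_switch between 0.02 and 0.09 m), for 1.5 s.
At the end, for the whole second after the job is handed in: The grasp point between the fingertips is still over the red switch, within 25 mm of it horizontally and 20 to 90 mm above its top (fingertips about 1 to 70 mm above, not touching); the switch is not pressed, and no loose thing has moved by more than 8 mm (all of step 2 and distance of each of solder_gun, power_strip, tape_measure, pliers_red, tin_small, square from where it was at the start of the episode below 0.008 m and value of joint power_strip_switch below 0.12 rad).
It fails at once if the robot touches the soldering gun (contact force between any of the fingers, the arm and solder_gun above 0.3 N).
It fails at once if the robot touches the power strip or its switch (contact force between any of the fingers, the arm and power_strip above 0.3 N).
It fails at once if the robot touches the tape measure, pliers, tin or try square (contact force between any of the fingers, the arm and tape_measure above 0.3 N or contact force between any of the fingers, the arm and pliers_red above 0.3 N or contact force between any of the fingers, the arm and tin_small above 0.3 N or contact force between any of the fingers, the arm and square above 0.3 N).
It fails at once if a loose thing is shifted by more than 8 mm or lifted (distance of any of solder_gun, power_strip, tape_measure, pliers_red, tin_small, square from where it was at the start of the episode above 0.008 m).
It fails at once if the rocker switch is pressed over (value of joint power_strip_switch above 0.12 rad).
It also fails if it takes over 43 s, if anything falls off the work surface, if the arm or the gripper's body presses on something with over 40 N, if the wrist force passes 120 N, or if a joint passes its speed limit or range.

ROBOT

A 6-joint arm with a two-finger parallel gripper is mounted at the origin on a cart in front of the work surface, level with it; the furniture and walls round the work are solid. World frame = base frame: x ahead of the robot, y to its left, z up, the work surface at z = 0. Lengths are in m, angles in rad, forces in N, time in s.
With the tool pointing down it reaches from about 0.35 to 0.775 m from the base axis. Payload 5.5 kg.
Tool frame: the origin (TCP) lies at the very end of the fingers, on their centre line; the grasp point (between the pads) lies 19 mm behind it; z points along the fingers, x is the direction in which the jaws open and shut, and the axes are right-handed (so a half turn about z gives the same grasp; the last joint's range is limited). The gripper opens to 85 mm and grips with 20 to 120 N. Pads are 22 mm wide; open, the fingers measure 114 mm over their backs; the gripper's body (76 mm by 85 mm) begins 54 mm behind the grasp point. The pads swing forward as they close: fully open they stand 13 mm farther back than shut.
Start: joints at [-1.339, 0.313, 0.046, 1.304, 0, 1.431], TCP at [0.209, -0.536, 0.231] pointing down, gripper open.
Joint ranges: [-2.76, 2.76], [-0.86, 1.69], [-1.03, 1.26], [-2.2, 2.34], [-1.47, 1.5], [-3.14, 3.14]. Speed limits (rad/s): [2.57, 2.57, 3.14, 3.14, 3.14, 3.14].

INTERFACE

Orientations are given as a unit quaternion [w, x, y, z].
In Python, from workcell import env gives the robot as it stands.
- The arm moves only by the shell command python3 -m inch 'ROWS' [FORCE]. ROWS is JSON, a list of rows, each a list of 7 numbers: the turn, a rotation vector about the tool's x, y, z each as a share of 8 degrees, from -1 to 1, then the shift along the tool's x, y, z each as a share of 0.05 m, from -1 to 1, then the closure, from 0 (fully open) to 1 (shut). A call has 1 to 12 rows; each row shifts and turns the commanded pose from where the row before left it, along the tool's axes as they then stand; what a row does not reach is not made up. A row lasts 1/10 s, in which the tool goes at most 50 mm and 8.59 degrees, less where a joint would pass 70% of its speed; a pose out of reach is approached as far as the arm can. A call with a number of a shift or a turn outside -1 to 1 is refused whole. A call with a gripper value outside its range is refused whole. The fingers move at their own pace and stop on an object; FORCE is the grip in N (left out, the last holds). Time passes only in rows, so rows that do not move let the fingers close. It gives the time, the measured TCP pose, the force and the opening at its end, in the units of the state.
- env.get_state(): the state, without advancing time (a new reading comes with each control period).
- env.read_camera(name): name is "scene" or "top"; returns the picture (400x640x3 uint8, red, green, blue); there is no depth.
- env.calibration(name): a dict with "fx", "fy", "cx", "cy" (pixels), "rvec" (rotation vector, rad) and "tvec" (3), from world to camera coordinates, as OpenCV has them. Camera axes: x right, y down, z forward; pixel columns grow to the right and rows downward; lengths in m; the calibration is good to about 2 mm. A picture is of the moment at which its call begins. calibration takes no time and is no camera call.
- env.hand_in(): hands the job in, once; it reports no verdict.
The state is a dict: "clock": time; "joint_pos": joint angles; "qvel": joint speeds; "tau": joint torques, N m; "tcp_pos": TCP position; "orientation": TCP orientation; "wrist_force": force on the tool from outside, world axes, zero at the start; "ft_torque": the same for the moment, N m; "finger_gap": finger opening in m.
Only numpy, scipy, OpenCV 4.12 (cv2) and the standard library are available. Lean on these libraries where they do the work, as an engineer would, in place of code of your own. Each camera call takes 0.05 s, during which the arm holds its last target.

## Working session

There is one attempt and no reset: what is moved stays moved. The work goes in short steps, Python scripts to look and compute and a shell command to move; the robot and the scene stay as the last step left them, time stands still between calls to the robot, and variables do not carry over. Pictures are saved under pics/ and viewed, and the job is handed in when it is done.

```bash
mkdir -p pics
python3 - <<'E'
from workcell import env
import cv2
s=env.get_state(); print(s['clock'],s['tcp_pos'],s['orientation'],s['finger_gap'])
for n in('scene','top'):
    im=env.read_camera(n); cv2.imwrite(f'pics/{n}0.png',im[...,::-1]); print(env.calibration(n))
E
```

```text
0.0 [ 0.20876657 -0.53522616  0.23043048] [-5.95913874e-04  8.25611109e-01 -5.64238878e-01 -6.55440243e-04] 0.08539560443259736
{'fx': 372.78578908968916, 'fy': 372.78578908968916, 'cx': 318.9036556861377, 'cy': 202.41551416437375, 'rvec': array([ 1.04347609, -2.37199114,  1.05373077]), 'tvec': array([0.42594214, 0.25385361, 0.8592466 ])}
{'fx': 441.86434116701474, 'fy': 441.86434116701474, 'cx': 312.9614724363504, 'cy': 197.62001641117456, 'rvec': array([ 2.124722  , -2.15797821,  0.151466  ]), 'tvec': array([0.10232072, 0.54928922, 1.49445402])}
```

View pics/scene0.png

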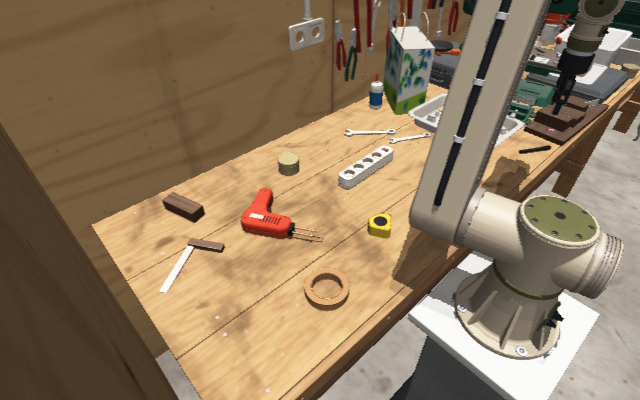

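View pics/top0.png

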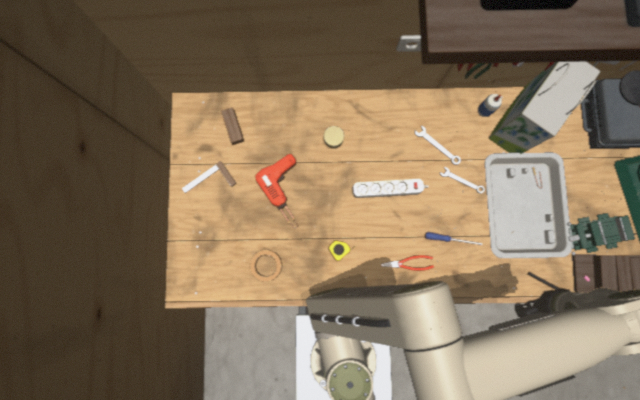

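The top view shows the gun with its tip near (297,224), the strip's red switch near (416,186), the tape at (339,250) and the pliers at (408,263). Next I'll zoom in.

```bash
cat > h.py <<'E'
import numpy as np,cv2
from workcell import env
def ray(n,u,v,z):
    c=env.calibration(n);R=cv2.Rodrigues(c['rvec'])[0];o=-R.T@c['tvec']
    d=R.T@np.array([(u-c['cx'])/c['fx'],(v-c['cy'])/c['fy'],1]);return o+d*(z-o[2])/d[2]
def tri(u1,u2):
    P=[];q=[]
    for n,u in(('top',u1),('scene',u2)):
        c=env.calibration(n);K=np.array([[c['fx'],0,c['cx']],[0,c['fy'],c['cy']],[0,0,1]])
        P.append(K@np.c_[cv2.Rodrigues(c['rvec'])[0],c['tvec']]);q.append(np.array(u,float).reshape(2,1))
    X=cv2.triangulatePoints(P[0],P[1],*q).ravel();return X[:3]/X[3]
E
python3 - <<'E'
import cv2,numpy as np
t=cv2.imread('pics/top0.png');s=cv2.imread('pics/scene0.png')
f=lambda im,x,y,w,h,k:cv2.resize(im[y:y+h,x:x+w],None,fx=k,fy=k,interpolation=cv2.INTER_NEAREST)
a=f(t,250,150,66,90,6);b=f(t,345,165,90,45,4);c=f(s,235,180,95,70,6);d=f(s,330,135,80,60,5)
for im,n in((np.hstack([a,np.vstack([b,np.zeros((360,360,3),np.uint8)])]),'z_top'),(c,'z_gun'),(d,'z_strip')):cv2.imwrite(f'pics/{n}.png',im)
# red switch blobs
for im,n,(x,y,w,h) in((t,'top',(400,175,40,22)),(s,'scene',(370,138,30,30))):
    hsv=cv2.cvtColor(im[y:y+h,x:x+w],cv2.COLOR_BGR2HSV)
    m=((hsv[...,0]<8)|(hsv[...,0]>172))&(hsv[...,1]>150)
    k,l,st,ce=cv2.connectedComponentsWithStats(m.astype(np.uint8))
    for i in range(1,k):print(n,st[i],ce[i]+[x,y])
E
```

```text
scene [13 10  3  2  5] [383.8 148.6]
```

View pics/z_top.png

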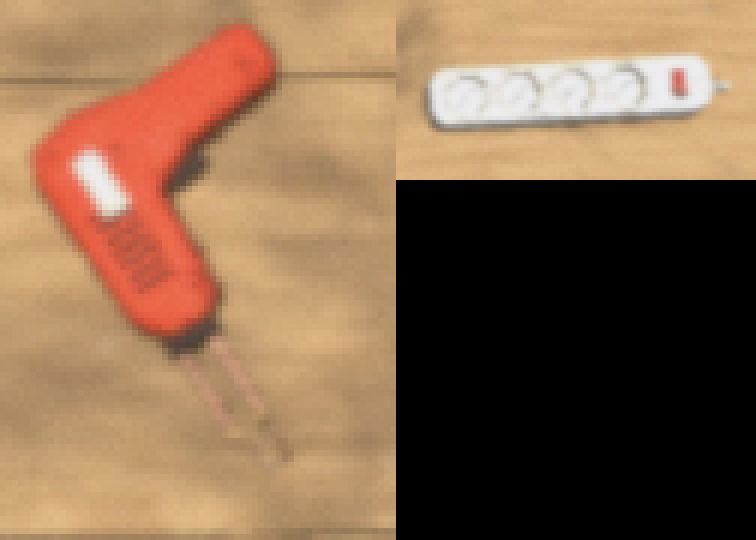

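View pics/z_gun.png

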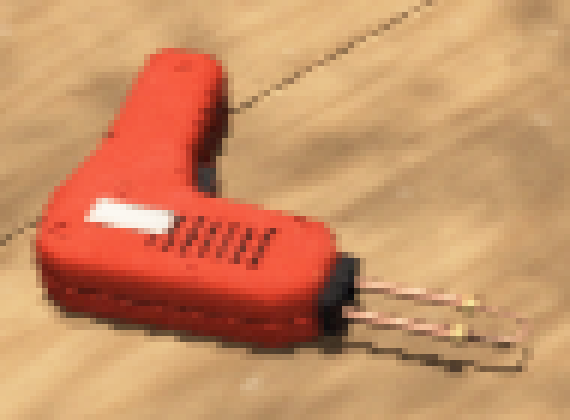

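View pics/z_strip.png

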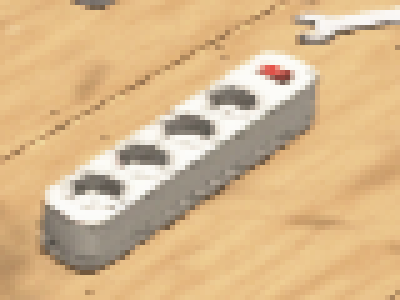

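The tip's front end is at about (296.2,226.3) in top and (322.2,235) in scene; the dark line below it is a shadow. The switch is at about (415.7,185.5) in top and (385,149.6) in scene.

Run:
```python
from h import *
np.set_printoptions(precision=4,suppress=True)
for n,a,b,z in(('tip',(296.2,226.3),(322.2,235),.023),('sw',(415.7,185.5),(385,149.6),.046)):
    print(n,'top',ray('top',*a,z),'scene',ray('scene',*b,z),'tri',tri(a,b))
t=cv2.imread('pics/top0.png');hsv=cv2.cvtColor(t,cv2.COLOR_BGR2HSV)
def blob(m,x,y,w,h):
    M=np.zeros(m.shape,np.uint8);M[y:y+h,x:x+w]=m[y:y+h,x:x+w]
    c=max(cv2.findContours(M,cv2.RETR_EXTERNAL,cv2.CHAIN_APPROX_NONE)[0],key=cv2.contourArea);return c[:,0]
H,S,V=cv2.split(hsv)
g=blob(((H<8)|(H>172))&(S>150),240,145,70,70)
w=np.array([ray('top',u,v,.025)[:2] for u,v in g]);
# axis from housing collar to tip
tip=ray('top',296.2,226.3,.023)[:2]; col=ray('top',250+191/6,150+348/6,.023)[:2]
d=(tip-col);L=np.linalg.norm(d);y=d/L;x=np.array([y[1],-y[0]])
r=(w-tip)@np.c_[x,y]
print('collar-tip',L,'gun in own axes rel tip',r.min(0),r.max(0),'expect x -132.5..28 y -242')
s=blob((S<60)&(V>150),345,172,90,30)
ws=np.array([ray('top',u,v,.042)[:2] for u,v in s]).astype(np.float32)
rc=cv2.minAreaRect(ws);print('strip',rc);bp=cv2.boxPoints(rc)
print(bp)
print('tape',ray('top',339,250,.03),'pliers',ray('top',395,264,.01),'tin',ray('top',334,136,.04),'square',ray('top',227,173,.01))
st=env.get_state();print(st['tcp_pos'])
R=cv2.Rodrigues
from scipy.spatial.transform import Rotation as Q
q=st['orientation'];print(Q.from_quat(q,scalar_first=True).as_matrix())
```

```text
tip top [0.4534 0.1538 0.023 ] scene [0.4487 0.1557 0.023 ] tri [0.4532 0.1534 0.0181]
sw top [ 0.5869 -0.2635  0.046 ] scene [ 0.5816 -0.2596  0.046 ] tri [ 0.5871 -0.2651  0.041 ]
collar-tip 0.08190421750786916 gun in own axes rel tip [-0.1448 -0.2357] [ 0.0169 -0.0931] expect x -132.5..28 y -242
strip ((0.5837717056274414, -0.17453257739543915), (0.0513557605445385, 0.25870946049690247), 2.4798552989959717)
[[ 0.5525 -0.0464]
 [ 0.5637 -0.3049]
 [ 0.615  -0.3027]
 [ 0.6038 -0.0442]]
tape [0.369 0.007 0.03 ] pliers [ 0.3184 -0.1867  0.01  ] tin [0.7709 0.0158 0.04  ] square [0.6496 0.4005 0.01  ]
[ 0.2088 -0.5353  0.2305]
[[ 0.3633 -0.9317 -0.0004]
 [-0.9317 -0.3633  0.0016]
 [-0.0017 -0.0002 -1.    ]]
```

Run:
```python
from h import *
np.set_printoptions(precision=4,suppress=True)
t=cv2.imread('pics/top0.png');c=cv2.resize(t[202:234,276:308],None,fx=18,fy=18,interpolation=cv2.INTER_CUBIC)
c=cv2.normalize(c,None,0,255,cv2.NORM_MINMAX);cv2.imwrite('pics/tipz.png',c)
hsv=cv2.cvtColor(t,cv2.COLOR_BGR2HSV);H,S,V=cv2.split(hsv)
M=np.zeros(H.shape,np.uint8);m=((H<8)|(H>172))&(S>150);M[145:215,240:310]=m[145:215,240:310]
g=max(cv2.findContours(M,0,1)[0],key=cv2.contourArea)[:,0]
w=np.array([ray('top',u,v,.025)[:2] for u,v in g])
for tp in((296.2,226.3),(294.5,225.7)):
    tip=ray('top',*tp,.023)[:2];d=tip-ray('top',250+204/6,150+350/6,.023)[:2];y=d/np.linalg.norm(d);x=np.array([y[1],-y[0]])
    r=(w-tip)@np.c_[x,y];print(tip,np.linalg.norm(d),r.min(0),r.max(0))
```

```text
[0.4534 0.1538] 0.076437076385046 [-0.1301 -0.2372] [ 0.0258 -0.0938]
[0.4556 0.1597] 0.07145119638532146 [-0.1229 -0.2327] [ 0.0322 -0.0892]
```

View pics/tipz.png

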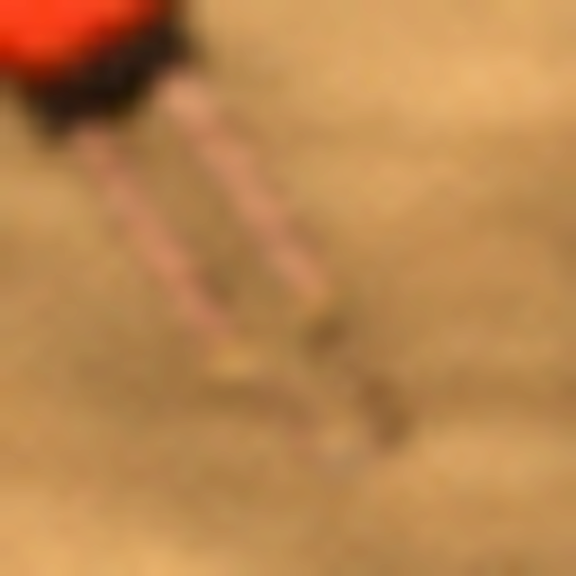

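Both views agree within about 5 mm, and the sizes check: the gun outline is within about 5 mm of the figures given, and the switch is 84 mm from the strip's centre. Targets are tip (0.452,0.155) and switch (0.586,-0.261). I'll close the fingers and turn the tool in place first.

```bash
python3 -m inch '[[0,0,-1,0,0,0,1],[0,0,-1,0,0,0,1],[0,0,-1,0,0,0,1],[0,0,-1,0,0,0,1],[0,0,-1,0,0,0,1],[0,0,-1,0,0,0,1],[0,0,0,0,0,0,1],[0,0,0,0,0,0,1]]'
cat >> h.py <<'E'
from scipy.spatial.transform import Rotation as Q
def go(*p):
    s=env.get_state();R=Q.from_quat(s['orientation'],scalar_first=True).as_matrix()
    print('t',round(s['clock'],2),'tcp',s['tcp_pos'].round(4),'q',np.round(s['joint_pos'],2),'gap',round(s['finger_gap'],4),'down',R[:,2].round(3))
    a=s['tcp_pos']
    for b in p:
        b=np.array(b);print('->',b,'rows total',(R.T@(b-a)/.05).round(2));a=b
E
python3 -c "
from h import *
go((.43,-.25,.23),(.452,.155,.20),(.452,.155,.058))"
```

```text
clock: 0.9
tcp_pos: [0.2088, -0.5356, 0.231]
orientation: [-0.0, 0.983, -0.181, -0.0]
wrist_force: [0.1, -0.3, 0.9]
finger_gap: -0.0002
t 0.9 tcp [ 0.2088 -0.5356  0.231 ] q [-1.34  0.31  0.05  1.3  -0.    0.6 ] gap -0.0002 down [-0.     0.001 -1.   ]
-> [ 0.43 -0.25  0.23] rows total [ 2.1  -6.91  0.02]
-> [0.452 0.155 0.2  ] rows total [-2.48 -7.72  0.61]
-> [0.452 0.155 0.058] rows total [0.   0.   2.84]
```

```bash
python3 -m inch '[[0,0,0,0.1,-0.3,0,1],[0,0,0,0.2,-0.66,0,1],[0,0,0,0.2,-0.66,0,1],[0,0,0,0.2,-0.66,0,1],[0,0,0,0.2,-0.66,0,1],[0,0,0,0.2,-0.66,0,1],[0,0,0,0.2,-0.66,0,1],[0,0,0,0.2,-0.66,0,1],[0,0,0,0.2,-0.66,0,1],[0,0,0,0.2,-0.66,0,1],[0,0,0,0.2,-0.66,0,1],[0,0,0,0,0,0,1]]'
python3 -c "
from h import *
go((.452,.155,.20),(.452,.155,.058))"
```

```text
clock: 2.1
tcp_pos: [0.4306, -0.2463, 0.2314]
orientation: [-0.001, 0.984, -0.178, 0.0]
wrist_force: [0.3, -0.2, -0.5]
finger_gap: 0.0002
t 2.1 tcp [ 0.4306 -0.2463  0.2314] q [-0.68  0.16 -0.15  1.26  0.    1.25] gap 0.0002 down [ 0.001  0.001 -1.   ]
-> [0.452 0.155 0.2  ] rows total [-2.41 -7.67  0.64]
-> [0.452 0.155 0.058] rows total [-0.    0.    2.84]
```

```bash
python3 -m inch '[[0,0,0,-0.24,-0.76,0.06,1],[0,0,0,-0.24,-0.76,0.06,1],[0,0,0,-0.24,-0.76,0.06,1],[0,0,0,-0.24,-0.76,0.06,1],[0,0,0,-0.24,-0.76,0.06,1],[0,0,0,-0.24,-0.76,0.06,1],[0,0,0,-0.24,-0.76,0.06,1],[0,0,0,-0.24,-0.76,0.06,1],[0,0,0,-0.24,-0.76,0.06,1],[0,0,0,-0.24,-0.76,0.06,1],[0,0,0,0,0,0,1],[0,0,0,0,0,0,1]]'
python3 -c "
from h import *
go((.452,.155,.20),(.452,.155,.058))"
```

```text
clock: 3.3
tcp_pos: [0.4504, 0.1484, 0.2011]
orientation: [0.0, 0.984, -0.179, -0.0]
wrist_force: [-0.8, 0.4, -0.7]
finger_gap: -0.0003
t 3.3 tcp [0.4504 0.1484 0.2011] q [ 0.15  0.13 -0.26  1.18 -0.    2.08] gap -0.0003 down [-0.001 -0.001 -1.   ]
-> [0.452 0.155 0.2  ] rows total [-0.02 -0.14  0.02]
-> [0.452 0.155 0.058] rows total [ 0.   -0.    2.84]
```

Partway down, to z = 0.10, then a look.

```bash
python3 -m inch '[[0,0,0,-0.02,-0.14,0.3,1],[0,0,0,0,0,0.4,1],[0,0,0,0,0,0.4,1],[0,0,0,0,0,0.4,1],[0,0,0,0,0,0.3,1],[0,0,0,0,0,0.2,1],[0,0,0,0,0,0,1],[0,0,0,0,0,0,1]]'
python3 - <<'E'
from h import *
go((.452,.155,.058))
s=env.read_camera('scene')[...,::-1];t=env.read_camera('top')[...,::-1]
k=lambda i,x,y:cv2.resize(i[y:y+130,x:x+130],None,fx=3,fy=3,interpolation=cv2.INTER_CUBIC)
cv2.imwrite('pics/a1.png',np.hstack([k(s,240,140),k(t,230,140)]))
E
```

```text
clock: 4.1
tcp_pos: [0.4529, 0.154, 0.1017]
orientation: [0.0, 0.984, -0.18, 0.0]
wrist_force: [0.5, -0.3, 0.2]
finger_gap: -0.0002
t 4.1 tcp [0.4529 0.154  0.1017] q [ 0.16  0.21 -0.42  0.94 -0.    2.09] gap -0.0002 down [ 0. -0. -1.]
-> [0.452 0.155 0.058] rows total [-0.02 -0.01  0.87]
```

View pics/a1.png

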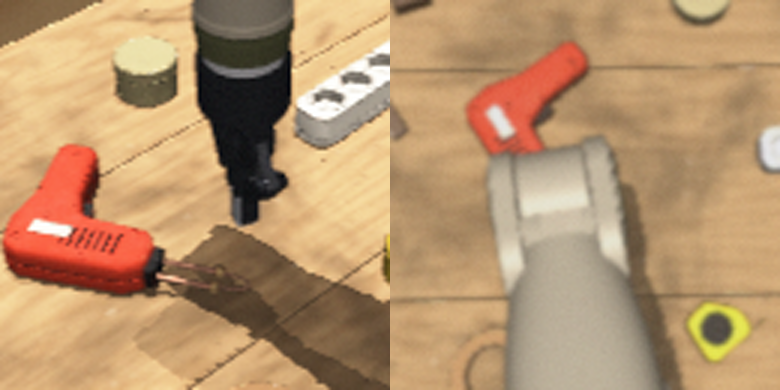

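The fingertips at scene pixel (321,214) stand over the tip at (322,235), clear of everything. Down 43 mm, then hold.

```bash
python3 -m inch '[[0,0,0,0,0,0.2,1],[0,0,0,0,0,0.25,1],[0,0,0,0,0,0.25,1],[0,0,0,0,0,0.15,1],[0,0,0,0,0,0,1],[0,0,0,0,0,0,1],[0,0,0,0,0,0,1],[0,0,0,0,0,0,1],[0,0,0,0,0,0,1],[0,0,0,0,0,0,1],[0,0,0,0,0,0,1],[0,0,0,0,0,0,1]]'
python3 - <<'E'
from h import *
go((.452,.155,.058))
s=env.read_camera('scene')[...,::-1]
cv2.imwrite('pics/a2.png',cv2.resize(s[170:270,230:360],None,fx=5,fy=5,interpolation=cv2.INTER_CUBIC))
E
```

```text
clock: 5.4
tcp_pos: [0.4527, 0.1546, 0.0588]
orientation: [0.0, 0.984, -0.18, 0.0]
wrist_force: [0.1, 0.4, 0.1]
finger_gap: -0.0
t 5.4 tcp [0.4527 0.1546 0.0588] q [ 0.16  0.26 -0.48  0.83 -0.    2.09] gap -0.0 down [ 0. -0. -1.]
-> [0.452 0.155 0.058] rows total [-0.02 -0.    0.02]
```

View pics/a2.png

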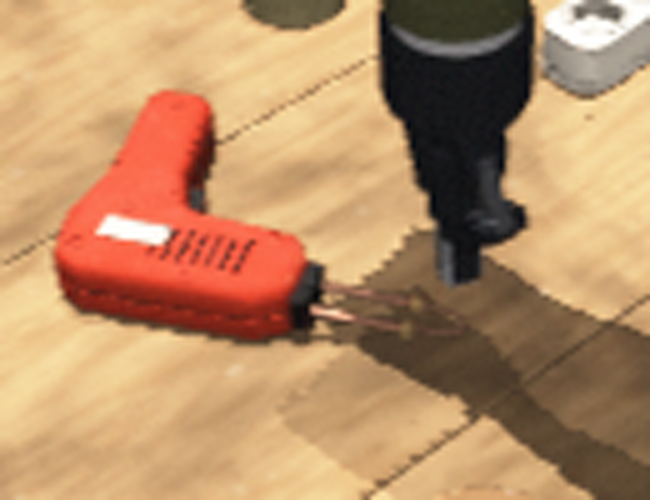

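The fingertips at scene (321,226) hover just above the tip end at (322,235.5), with a clear gap. I'll hold two seconds more.

```bash
python3 -m inch '[[0,0,0,0,0,0,1],[0,0,0,0,0,0,1],[0,0,0,0,0,0,1],[0,0,0,0,0,0,1],[0,0,0,0,0,0,1],[0,0,0,0,0,0,1],[0,0,0,0,0,0,1],[0,0,0,0,0,0,1],[0,0,0,0,0,0,1],[0,0,0,0,0,0,1],[0,0,0,0,0,0,1],[0,0,0,0,0,0,1]]'
python3 -m inch '[[0,0,0,0,0,0,1],[0,0,0,0,0,0,1],[0,0,0,0,0,0,1],[0,0,0,0,0,0,1],[0,0,0,0,0,-0.2,1],[0,0,0,0,0,-0.4,1],[0,0,0,0,0,-0.5,1],[0,0,0,0,0,-0.5,1],[0,0,0,0,0,-0.5,1],[0,0,0,0,0,-0.4,1],[0,0,0,0,0,-0.3,1],[0,0,0,0,0,0,1]]'
python3 -c "
from h import *
go((.586,-.261,.20),(.586,-.261,.08))"
```

```text
clock: 6.65
tcp_pos: [0.4526, 0.1546, 0.0588]
orientation: [0.0, 0.984, -0.18, 0.0]
wrist_force: [-0.2, -0.1, -0.9]
finger_gap: 0.0004
clock: 7.85
tcp_pos: [0.4541, 0.1549, 0.2017]
orientation: [-0.001, 0.984, -0.18, 0.002]
wrist_force: [0.2, 0.5, 0.9]
finger_gap: -0.0002
t 7.85 tcp [0.4541 0.1549 0.2017] q [ 0.16  0.14 -0.25  1.18 -0.    2.09] gap -0.0002 down [ 0.005  0.001 -1.   ]
-> [ 0.586 -0.261  0.2  ] rows total [5.41 6.85 0.04]
-> [ 0.586 -0.261  0.08 ] rows total [-0.01  0.01  2.4 ]
```

```bash
python3 -m inch '[[0,0,0,0.3,0.4,0,1],[0,0,0,0.5,0.63,0,1],[0,0,0,0.5,0.63,0,1],[0,0,0,0.5,0.63,0,1],[0,0,0,0.5,0.63,0,1],[0,0,0,0.5,0.63,0,1],[0,0,0,0.5,0.63,0,1],[0,0,0,0.5,0.63,0,1],[0,0,0,0.5,0.63,0,1],[0,0,0,0.5,0.63,0,1],[0,0,0,0.5,0.63,0,1],[0,0,0,0.1,0.1,0,1]]'
python3 -m inch '[[0,0,0,0,0,0,1],[0,0,0,0,0,0.3,1],[0,0,0,0,0,0.4,1],[0,0,0,0,0,0.4,1],[0,0,0,0,0,0.3,1],[0,0,0,0,0,0.2,1],[0,0,0,0,0,0,1],[0,0,0,0,0,0,1]]'
python3 - <<'E'
from h import *
go((.586,-.261,.08))
s=env.read_camera('scene')[...,::-1];t=env.read_camera('top')[...,::-1]
k=lambda i,x,y:cv2.resize(i[y:y+130,x:x+130],None,fx=3,fy=3,interpolation=cv2.INTER_CUBIC)
cv2.imwrite('pics/b1.png',np.hstack([k(s,320,70),k(t,340,120)]))
E
```

```text
clock: 9.05
tcp_pos: [0.5854, -0.263, 0.1971]
orientation: [0.0, 0.983, -0.182, -0.0]
wrist_force: [0.5, 1.0, -0.1]
finger_gap: -0.0001
clock: 9.85
tcp_pos: [0.5851, -0.2581, 0.1193]
orientation: [0.0, 0.984, -0.179, 0.0]
wrist_force: [0.2, -0.0, 0.5]
finger_gap: 0.0002
t 9.85 tcp [ 0.5851 -0.2581  0.1193] q [-0.54  0.49  0.03  1.11 -0.    1.39] gap 0.0002 down [ 0. -0. -1.]
-> [ 0.586 -0.261  0.08 ] rows total [0.04 0.05 0.79]
```

View pics/b1.png

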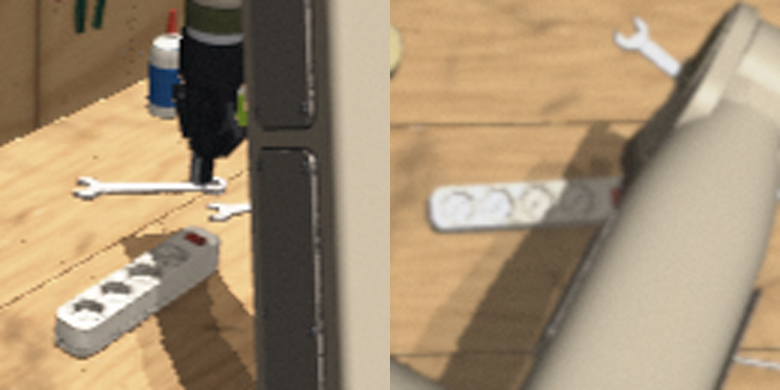

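The fingertips at scene (387,131) are above the switch at (385,150), and everything stands as before. Down 39 mm, then hold.

```bash
python3 -m inch '[[0,0,0,0.02,0.03,0.15,1],[0,0,0,0,0,0.2,1],[0,0,0,0,0,0.2,1],[0,0,0,0,0,0.13,1],[0,0,0,0,0,0.08,1],[0,0,0,0,0,0,1],[0,0,0,0,0,0,1],[0,0,0,0,0,0,1],[0,0,0,0,0,0,1],[0,0,0,0,0,0,1],[0,0,0,0,0,0,1],[0,0,0,0,0,0,1]]'
python3 -m inch '[[0,0,0,0,0,0,1],[0,0,0,0,0,0,1],[0,0,0,0,0,0,1],[0,0,0,0,0,0,1],[0,0,0,0,0,0,1],[0,0,0,0,0,0,1],[0,0,0,0,0,0,1],[0,0,0,0,0,0,1],[0,0,0,0,0,0,1],[0,0,0,0,0,0,1],[0,0,0,0,0,0,1],[0,0,0,0,0,0,1]]'
python3 - <<'E'
from h import *
go((.586,-.261,.08))
s=env.read_camera('scene')[...,::-1]
cv2.imwrite('pics/b2.png',cv2.resize(s[90:250,240:410],None,fx=3.5,fy=3.5,interpolation=cv2.INTER_CUBIC))
E
```

```text
clock: 11.15
tcp_pos: [0.5855, -0.2606, 0.0809]
orientation: [0.0, 0.984, -0.18, 0.0]
wrist_force: [-0.1, -0.8, -0.5]
finger_gap: 0.0
clock: 12.35
tcp_pos: [0.5854, -0.2606, 0.0808]
orientation: [0.0, 0.984, -0.18, 0.0]
wrist_force: [-0.2, -0.3, -0.1]
finger_gap: -0.0002
t 12.35 tcp [ 0.5854 -0.2606  0.0808] q [-0.54  0.52 -0.02  1.03 -0.    1.39] gap -0.0002 down [-0. -0. -1.]
-> [ 0.586 -0.261  0.08 ] rows total [0.01 0.   0.02]
```

View pics/b2.png

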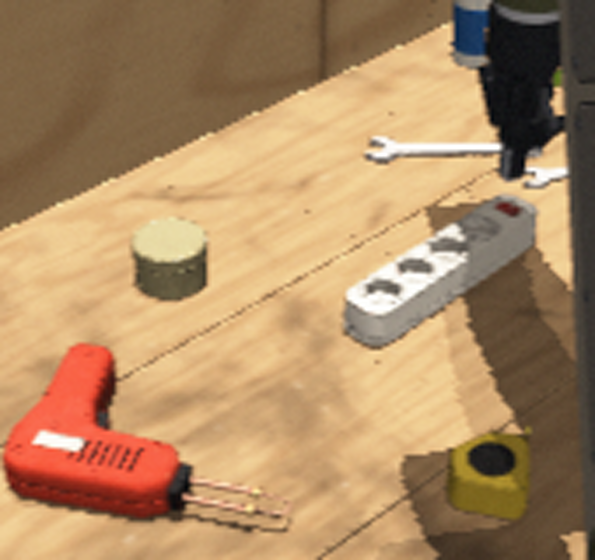

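The fingertips at scene (386,140) hang just above the red rocker at (385,150) with a gap; the gun, strip, tape and tin stand where they were. I'll hold a little longer, then hand in.

```bash
python3 -m inch '[[0,0,0,0,0,0,1],[0,0,0,0,0,0,1],[0,0,0,0,0,0,1],[0,0,0,0,0,0,1],[0,0,0,0,0,0,1],[0,0,0,0,0,0,1],[0,0,0,0,0,0,1],[0,0,0,0,0,0,1],[0,0,0,0,0,0,1],[0,0,0,0,0,0,1]]'
python3 -c "
from workcell import env
env.hand_in()"
```

```text
clock: 13.4
tcp_pos: [0.5855, -0.2606, 0.0808]
orientation: [0.0, 0.984, -0.18, 0.0]
wrist_force: [0.7, -0.4, -0.6]
finger_gap: -0.0001
the job is handed in; nothing more can be done
```

I pointed at both safety points with the fingers shut and the tool straight down, then handed the job in at 13.4 s, still pointing at the switch.

- **Gun tip:** I held at (0.453, 0.155) for over 2 s, with the fingertips about 36 mm above it.
- **Red switch:** I held at (0.586, -0.261) for over 2 s, with the fingertips about 35 mm above it, and stayed there.

**Last checks:**
- The wrist force readings stayed at noise level, about 1 N or less.
- The last scene picture shows a clear gap over the switch, with the gun, strip, tape measure and tin where they were at the start.
- The pliers and try square were outside that last picture. The arm passed no closer than about 0.2 m above the bench except over the two targets, but I did not look at them again.
- The two camera views disagreed by about 5–7 mm on the target positions, well inside the 25 mm allowed.

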